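# Free the drop door of the proving box whose timer has run out

## Task

The dough has proved long enough in the small wooden box that has the kitchen timer on top. Reach down through the gap behind the top edge of that box's door and press the sprung white hook down, so that the door comes free and drops fully open by itself; then let the hook spring back up. Keep the other box, with the jar on top, latched, and leave the timer and that jar standing where they are.

Things in the scene. Friction and masses are not known exactly. Their poses are not given: they have to be found in the camera images.
- timer_box: the box to open, with the timer on top: light wood, 200 mm wide and deep, 170 mm high, fixed. Origin at the centre of its underside; x from door to back, z up. The door in front (-x) is hinged at its bottom and leans out ajar; a white hook arm from under the top board crosses the gap, its barb in front of the door's steel top rail. Dropped open, the door reaches 260 mm in front of the origin.
- timer_box_pad (a point): centre of the top face of the white thumb pad on the hook of the box to open: 30 mm front to back by 40 mm, facing up, 163 mm above the counter, 125 mm in front of (-x of) the box's origin. It fills the middle of the gap, 47 mm front to back, between the front edge of the top board (170 mm high) and the door's inner face; the gap is open above and to both sides. Axes as the box's.
- timer_box_hook (a joint): the sprung hook of the box to open, rad: 0 at rest, up; grows as it is pressed down, to 0.28 at its stop. The pad lies 95 mm from its pivot. Pressing the pad down about 11 mm (0.12 rad, 4.5 N) frees the door; the stop comes after 26 mm (about 8 N); 16 mm is a good depth.
- timer_box_door (a joint): the door of the box to open, rad: 0 ajar, held by the hook; grows as it drops open, to 1.15 at its stop, nearly level. Freed, it drops by its own weight and a light spring within about 1.5 s, away from the gap.
- other_box: the second proving box, the same in every way, but with a jar on its top; fixed to the counter; axes and origin alike. It stays latched.
- other_box_pad (a point): centre of the top face of the white thumb pad on the hook of the other box: 30 mm front to back by 40 mm, facing up, 163 mm above the counter, 125 mm in front of (-x of) the box's origin. It fills the middle of the gap, 47 mm front to back, between the front edge of the top board (170 mm high) and the door's inner face; the gap is open above and to both sides. Axes as the box's.
- other_box_door (a joint): the door of the other box, rad: 0 ajar, held by its hook; must stay so.
- dough_timer: cream wind-up kitchen timer, round, 64 mm across and 56 mm high, with a wooden bar on top, standing on the box to open, about 50 mm behind the middle of its top; origin at the centre of its underside.
- top_jar: closed glass jar with a dark lid, 64 mm across and 99 mm high, standing on the other box, about 50 mm behind the middle of its top; origin at the centre of its underside.

How it is judged:
At the end, for the whole second after the job is handed in: The door of the box with the timer is fully open (at least 1.0 of its 1.15 rad), its hook has sprung back up (under 0.04 rad), the other box's door is still caught on its hook (under 0.08 rad), and the timer and the jar stand on the boxes within 40 mm of where they were (value of joint timer_box_door above 1 rad and value of joint timer_box_hook below 0.04 rad and value of joint other_box_door below 0.08 rad and distance of each of dough_timer, top_jar from where it was at the start of the episode below 0.04 m); the robot touches nothing.
It fails at once if the other box's door comes free (value of joint other_box_door above 0.15 rad).
It fails at once if the timer is knocked over or off its place (distance of dough_timer from where it was at the start of the episode above 0.05 m or angle between dough_timer's own z axis and vertical above 0.6 rad).
It fails at once if the jar on the other box is knocked over or off its place (distance of top_jar from where it was at the start of the episode above 0.05 m or angle between top_jar's own z axis and vertical above 0.6 rad).
It also fails if it takes over 26 s, if anything falls off the work surface, if the arm or the gripper's body presses on something with over 40 N, if the wrist force passes 120 N, or if a joint passes its speed limit or range.

## Robot

A 6-joint arm with a two-finger parallel gripper is mounted at the origin on a cart in front of the work surface, level with it; the furniture and walls round the work are solid. World frame = base frame: x ahead of the robot, y to its left, z up, the work surface at z = 0. Lengths are in m, angles in rad, forces in N, time in s.
With the tool pointing down it reaches from about 0.4 to 0.925 m from the base axis. Payload 3.4 kg.
Tool frame: the origin (TCP) lies at the very end of the fingers, on their centre line; the grasp point (between the pads) lies manip.hold_point_z behind it (manip.hold_point_z is the distance from the TCP to the grasp point, in m); x points along the fingers, y is the direction in which the jaws open and shut, and the axes are right-handed (so a half turn about x gives the same grasp; the last joint's range is limited). The gripper opens to 85 mm and grips with 20 to 120 N. Pads are 22 mm wide; open, the fingers measure 114 mm over their backs; the gripper's body (76 mm by 85 mm) begins 54 mm behind the grasp point. The pads swing forward as they close: fully open they stand 13 mm farther back than shut.
Start: joints at [-1.347, 0.307, 1.506, -0, 1.328, -0.073], TCP at [0.169, -0.55, 0.231] pointing down, gripper open.
Joint ranges: [-3.12, 3.12], [-1.05, 2.28], [0.14, 2.33], [-1.42, 4.57], [0.1, 2.73], [-2.68, 2.68]. Speed limits (rad/s): [2.57, 2.57, 3.14, 3.14, 3.14, 3.14].

## Interface

Orientations are given as a 3x3 rotation matrix whose columns are the frame's x, y, z axes.
In Python, from bench import manip gives the robot as it stands.
- The arm moves only by the shell command python3 -m inch 'ROWS' [FORCE]. ROWS is JSON, a list that holds one entry, the list of rows, each a list of 7 numbers: the turn, a rotation vector about the world's x, y, z in degrees, then the shift along the world's x, y, z in units of 25 mm (1.0 is 25 mm), then the gripper's target within -1 to 1 (shut at 1, half-way at 0, fully open at -1). A call has 1 to 10 rows; each row shifts and turns the commanded pose from where the row before left it; what a row does not reach is not made up. A row lasts 1/8 s, in which the tool goes at most 62.5 mm and 10.7 degrees, less where a joint would pass 70% of its speed; a pose out of reach is approached as far as the arm can. A call is refused whole if a number of a shift passes 1 or a number of a turn 10.7, either way. A call with a gripper value outside its range is refused whole. The fingers move at their own pace and stop on an object; FORCE is the grip in N (left out, the last holds). Time passes only in rows, so rows that do not move let the fingers close. It gives the time, the measured TCP pose, the force and the opening at its end, in the units of the state.
- manip.observe(): the state, without advancing time (a new reading comes with each control period).
- manip.read_camera(name): name is "scene" or "side" or "wrist"; returns the picture (384x512x3 uint8, red, green, blue); there is no depth.
- manip.calibration(name): a dict with "K" (3x3 intrinsics, pixels), "k1" (the pictures are not rectified: a ray, as slopes to the right and down, at radius r is drawn at 1 + k1 r^2 times it, then the intrinsics apply), "extrinsics" (4x4, takes a point from world to camera coordinates). Camera axes: x right, y down, z forward; pixel columns grow to the right and rows downward; lengths in m; the calibration is good to about 2 mm. A picture is of the moment at which its call begins: read the wrist's pose just before it. calibration takes no time and is no camera call; for the wrist camera it gives the pose at the moment of the call.
- manip.hand_in(): hands the job in, once; it reports no verdict.
Trained networks look in the newest picture that a camera, given by its name, has taken for a name from the list of things; names that differ only in an ending like _2 or _b are one class to them, and where a whole thing is asked for, a point or a joint stands for the part that bears it (a point fixed in the world has none). Each returns a list of dicts, best first, with "score" (0 to 1); they miss things now and then, are a little off and sometimes report something else, mostly with a low value. They report only what shows in the picture. A call takes as long as a camera call.
- manip.boxes_of(query, camera): "at" ([x, y, z] in m, in world coordinates, good to about 4 mm: the middle of the surface that is visible of it).
- manip.trace(query, camera): "pixels" (384x512 bool, what is visible of it).
The state is a dict: "clock": time; "joint_pos": joint angles; "qd": joint speeds; "joint_torque": joint torques, N m; "tool_pos": TCP position; "tool_rot": TCP orientation; "ft_force": force on the tool from outside, world axes, zero at the start; "moment": the same for the moment, N m; "grip_width": opening from 0.0 (shut) to 1.0 (fully open).
Only numpy, scipy, OpenCV 4.12 (cv2) and the standard library are available. Lean on these libraries where they do the work, as an engineer would, in place of code of your own. Each camera call takes 0.05 s, during which the arm holds its last target.

## Working session

There is one attempt and no reset: what is moved stays moved. The work goes in short steps, Python scripts to look and compute and a shell command to move; the robot and the scene stay as the last step left them, time stands still between calls to the robot, and variables do not carry over. Pictures are saved under pics/ and viewed, and the job is handed in when it is done.

```bash
mkdir -p pics
python3 - <<'E'
from bench import manip
import cv2, numpy as np
s=manip.observe(); print(s["clock"],s["tool_pos"],s["tool_rot"],s["grip_width"],manip.hold_point_z)
ims=[]
for c in ["scene","side"]:
    im=manip.read_camera(c); cv2.imwrite(f"pics/{c}0.png",im[:,:,::-1])
    for q in ["timer_box","timer_box_pad","other_box_pad","dough_timer","top_jar"]:
        try: print(c,q,[(np.round(d["at"],3).tolist(),round(d["score"],2)) for d in manip.boxes_of(q,c)][:3])
        except Exception as e: print(c,q,e)
E
```

```text
0.0 [ 0.16851843 -0.54901572  0.23038331] [[-4.44239786e-04  2.93354039e-01 -9.56003771e-01]
 [ 2.00180214e-03 -9.56001689e-01 -2.93354330e-01]
 [-9.99997898e-01 -2.04405006e-03 -1.62542757e-04]] 0.9981328292706945 0.0187
scene timer_box [([0.589, -0.156, 0.133], 0.69)]
scene timer_box_pad [([0.483, 0.247, 0.108], 0.52), ([0.499, -0.246, 0.15], 0.45), ([0.59, -0.154, 0.133], 0.18)]
scene other_box_pad [([0.487, 0.228, 0.158], 0.9), ([0.588, -0.155, 0.131], 0.2)]
scene dough_timer [([0.677, -0.228, 0.203], 0.88)]
scene top_jar [([0.639, 0.173, 0.236], 0.63)]
side timer_box [([0.664, -0.146, 0.117], 0.8)]
side timer_box_pad []
side other_box_pad [([0.485, 0.228, 0.161], 0.49)]
side dough_timer []
side top_jar [([0.633, 0.162, 0.225], 0.89)]
```

View pics/scene0.png

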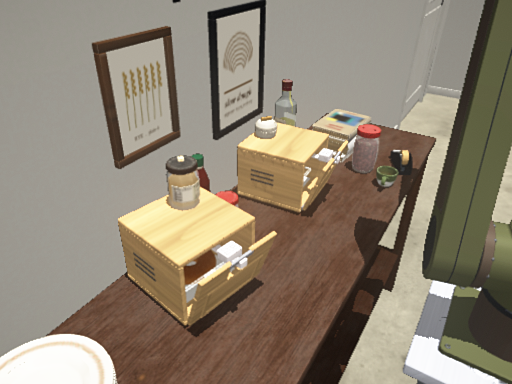

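View pics/side0.png

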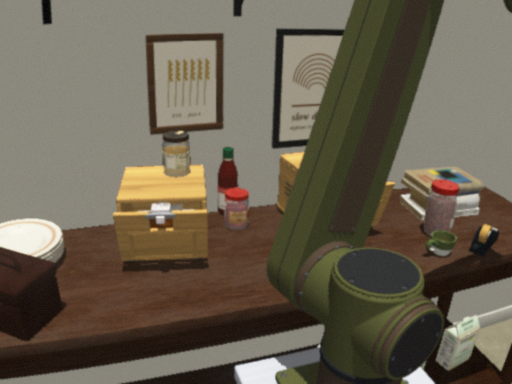

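Run:
```python
import cv2
im=cv2.imread("pics/scene0.png")
c=im[105:215,225:360]; cv2.imwrite("pics/crop1.png",cv2.resize(c,None,fx=5.4,fy=5.4,interpolation=cv2.INTER_CUBIC))
```

```text
(no output)
```

View pics/crop1.png

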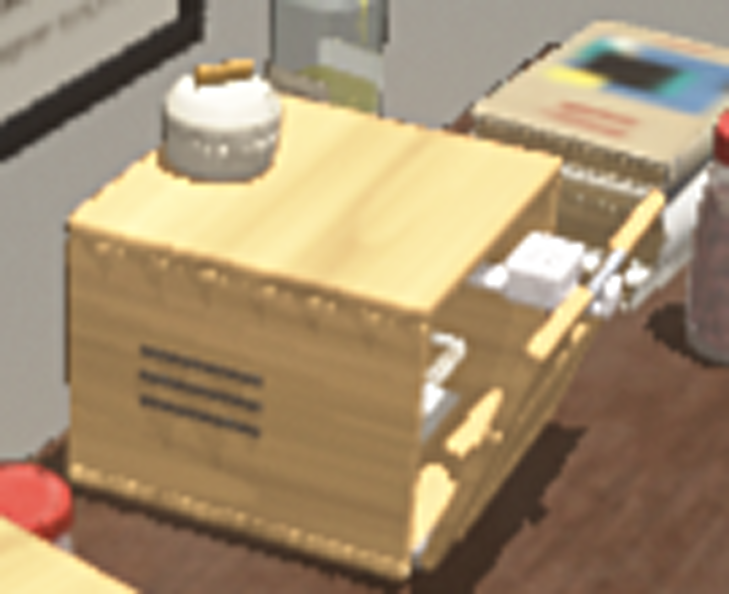

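The timer sits on the far box: its top-board corners are at crop (425,312), (560,157) and (72,222), and the white pad's top is at about (547,250). I'll back-project these.

```bash
cat > h.py <<'E'
from bench import manip
import cv2, numpy as np
def ray(cam,px,z,cal=None):
    c=cal or manip.calibration(cam); K=np.array(c["K"]);k1=c["k1"];E=np.array(c["extrinsics"])
    d=np.array([(px[0]-K[0,2])/K[0,0],(px[1]-K[1,2])/K[1,1]]); u=d.copy()
    for _ in range(30): u=d/(1+k1*(u@u))
    R=E[:3,:3];o=-R.T@E[:3,3]; v=R.T@np.array([u[0],u[1],1]); return o+v*(z-o[2])/v[2]
def proj(cam,P):
    c=manip.calibration(cam);K=np.array(c["K"]);E=np.array(c["extrinsics"]);p=E[:3,:3]@np.array(P)+E[:3,3];u=p[:2]/p[2];u=u*(1+c["k1"]*(u@u));return K[:2,:2]@u+K[:2,2]
E
python3 - <<'E'
from h import *
f=lambda x,y,z:ray("scene",(225+x/5.4-.4,105+y/5.4-.4),z)
A,B,C=f(425,312,.17),f(560,157,.17),f(72,222,.17)
print(A,B,C,np.linalg.norm(A-B),np.linalg.norm(A-C)); print("pad",f(547,250,.163))
d=C-A;print("yaw",np.degrees(np.arctan2(d[1],d[0])), np.degrees(np.arctan2(*( (A-B)[:2]*[-1,1])))) 
ex=d/np.linalg.norm(d);ctr=(B+C)/2;print(ctr,"pad pred",ctr-ex*.125)
for c in ["scene","side"]:
    print(manip.calibration(c)["extrinsics"][:3])
E
```

```text
[ 0.51710072 -0.14734543  0.17      ] [ 0.53211835 -0.34689253  0.17      ] [ 0.70954755 -0.13485127  0.17      ] 0.20011140432827768 0.19285198802676246
pad [ 0.49879219 -0.25303221  0.163     ]
yaw 3.714581900442308 4.30388742803142
[ 0.62083295 -0.2408719   0.17      ] pad pred [ 0.49609556 -0.24897018  0.17      ]
[[-0.85972678 -0.51015376  0.02475897  0.47568716]
 [-0.29016775  0.44795785 -0.8456574   0.2918619 ]
 [ 0.42032433 -0.73421857 -0.53315153  0.83692639]]
[[-0.31866052 -0.94755797  0.02427691  0.16630531]
 [-0.40711809  0.11369329 -0.90627187  0.33253957]
 [ 0.85598501 -0.29867663 -0.42199756  0.78029125]]
```

```bash
python3 -m inch '[[[0,0,0,0,0,0.8,1],[0,0,-3,0.9,0.8,0,1],[0,0,-4,0.9,0.8,0,1],[0,0,-4,0.9,0.8,0,1],[0,0,-2,0.9,0.8,0,1],[0,0,0,0.9,0.8,0,1],[0,0,0,0.9,0.8,0,1],[0,0,0,0.9,0.8,0,1],[0,0,0,0.9,0.8,0,1],[0,0,0,0.9,0.8,0,1]]]' 20; python3 -m inch '[[[0,0,0,0.9,0.9,0,1],[0,0,0,0.9,0.9,0,1],[0,0,0,0.9,0.9,0,1],[0,0,0,0.9,0.9,0,1],[0,0,0,0,0,0,1],[0,0,0,0,0,0,1]]]'
python3 - <<'E'
from h import *
s=manip.observe(); print(s["clock"],s["tool_pos"],s["tool_rot"],s["grip_width"],s["ft_force"])
for c in ["wrist","scene"]:
    cal=manip.calibration(c); im=manip.read_camera(c); cv2.imwrite(f"pics/{c}1.png",im[:,:,::-1])
    for q in ["timer_box_pad"]: print(c,q,[(np.round(d["at"],3).tolist(),round(d["score"],2)) for d in manip.boxes_of(q,c)][:3])
np.save("wcal.npy",manip.calibration("wrist"),allow_pickle=True)
E
```

```text
clock: 1.85
tool_pos: [0.3719, -0.369, 0.2514]
tool_rot: [[0.0, 0.071, -0.997], [-0.0, -0.997, -0.071], [-1.0, 0.0, -0.0]]
ft_force: [0.3, -0.6, -0.4]
grip_width: 0.004
clock: 2.6
tool_pos: [0.4608, -0.2799, 0.2513]
tool_rot: [[-0.001, 0.071, -0.997], [-0.0, -0.997, -0.071], [-1.0, 0.0, 0.001]]
ft_force: [-0.2, -0.6, -1.0]
grip_width: 0.001
2.6 [ 0.46084557 -0.27990602  0.25125997] [[-6.29201840e-04  7.14180999e-02 -9.97446269e-01]
 [-4.27477601e-04 -9.97446394e-01 -7.14178392e-02]
 [-9.99999711e-01  3.81449703e-04  6.58124745e-04]] 0.0011901702975842794 [-0.20969484 -0.5668816  -0.97144934]
wrist timer_box_pad [([0.507, -0.258, 0.162], 0.68)]
scene timer_box_pad [([0.5, -0.249, 0.152], 0.51)]
```

```bash
python3 -c "
import cv2
a=cv2.imread('pics/scene1.png')[95:215,225:365]; cv2.imwrite('pics/scene1c.png',cv2.resize(a,None,fx=5,fy=5,interpolation=cv2.INTER_CUBIC))"
```

```text
(no output)
```

View pics/wrist1.png

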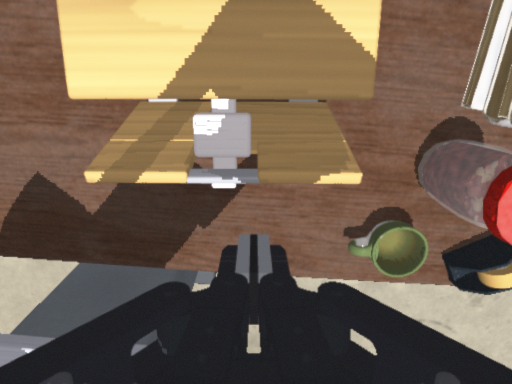

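View pics/scene1c.png

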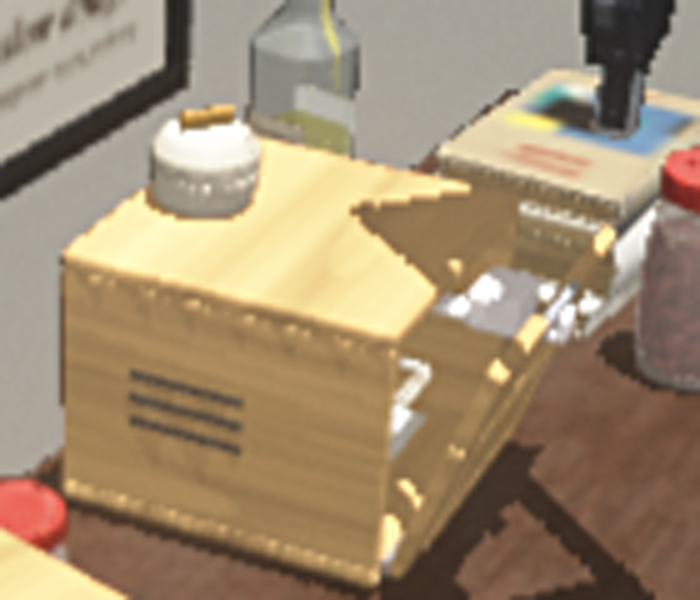

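The wrist view shows the pad at cols 194–251, rows 113–157, and the board's front edge at about row 98 (cols 68–376).

Run:
```python
from h import *
cal=np.load("wcal.npy",allow_pickle=True).item()
L=ray("wrist",(68.5,98.5),.17,cal);R=ray("wrist",(375.5,97.5),.17,cal);print(L,R,np.linalg.norm(L-R))
v=(L-R)/np.linalg.norm(L-R); n=np.array([-v[1],v[0],0]); print("yaw",np.degrees(np.arctan2(-v[0],v[1])),n)
m=(L+R)/2
for t in (n,-n): print("pad pred",m+t*.025)
for p in [(222.5,113),(222.5,135),(222.5,157),(194,134),(251,134)]: print(p,ray("wrist",p,.163,cal))
```

```text
[ 0.5200259  -0.15583329  0.17      ] [ 0.53388023 -0.35427454  0.17      ] 0.19892428578344928
yaw 3.993669609743398 [-0.99757175 -0.06964626  0.        ]
pad pred [ 0.50201377 -0.25679507  0.17      ]
pad pred [ 0.55189236 -0.25331276  0.17      ]
(222.5, 113) [ 0.51656028 -0.25573007  0.163     ]
(222.5, 135) [ 0.50187433 -0.25638096  0.163     ]
(222.5, 157) [ 0.48667497 -0.25704677  0.163     ]
(194, 134) [ 0.50125772 -0.23695682  0.163     ]
(251, 134) [ 0.50386883 -0.27571295  0.163     ]
```

```bash
python3 -m inch '[[[0,0,0,0.8,0.5,0,1],[0,0,0,0.8,0.5,0,1],[0,0,0,0,0,-0.9,1],[0,0,0,0,0,-0.9,1],[0,0,0,0,0,-0.9,1],[0,0,0,0,0,-0.2,1],[0,0,0,0,0,0,1]]]'
python3 - <<'E'
from h import *
for c in ["wrist","scene"]:
    im=manip.read_camera(c)[:,:,::-1]
    if c=="scene": im=cv2.resize(im[95:215,225:365],None,fx=5,fy=5,interpolation=cv2.INTER_CUBIC)
    cv2.imwrite(f"pics/{c}2.png",im)
E
```

```text
clock: 3.68
tool_pos: [0.501, -0.2552, 0.1789]
tool_rot: [[-0.0, 0.07, -0.998], [0.0, -0.998, -0.07], [-1.0, -0.0, 0.0]]
ft_force: [-0.4, -0.1, 0.1]
grip_width: 0.002
```

View pics/wrist2.png

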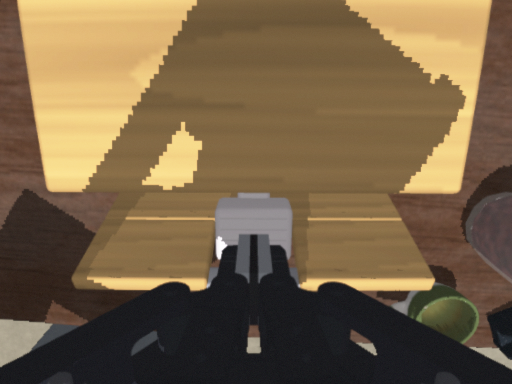

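View pics/scene2.png

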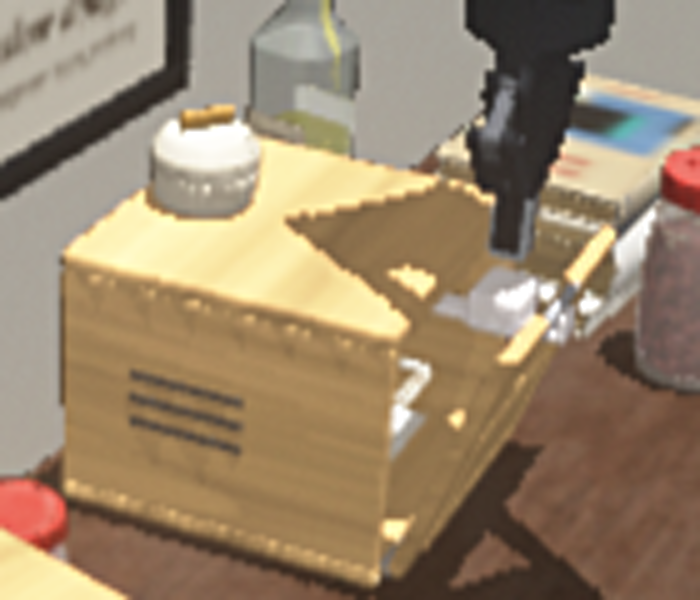

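The fingers (col 254) are centred over the pad (cols 216–291), clear of the board edge (row 190) and the door. Next I'll press.

```bash
python3 -m inch '[[[0,0,0,0,0,-0.3,1],[0,0,0,0,0,-0.3,1],[0,0,0,0,0,-0.2,1],[0,0,0,0,0,-0.2,1],[0,0,0,0,0,-0.2,1],[0,0,0,0,0,-0.1,1],[0,0,0,0,0,0,1],[0,0,0,0,0,0,1]]]'
python3 - <<'E'
from h import *
im=manip.read_camera("wrist")[:,:,::-1]
cv2.imwrite("pics/wrist3.png",im)
E
```

```text
clock: 4.78
tool_pos: [0.4997, -0.2547, 0.1462]
tool_rot: [[-0.003, 0.071, -0.997], [0.0, -0.997, -0.071], [-1.0, -0.0, 0.003]]
ft_force: [-5.3, -0.9, 6.2]
grip_width: 0.0
```

View pics/wrist3.png

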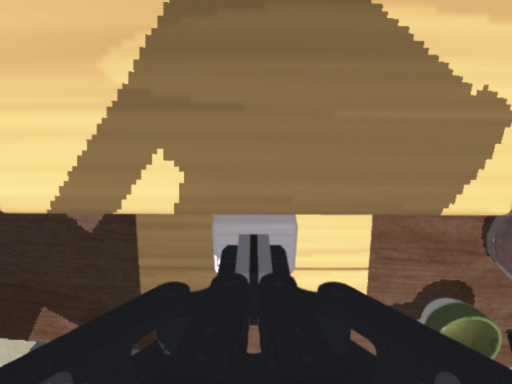

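The door has moved away: its planks now show lower down, at rows 215–300 and cols 138–370. I'll give it time to finish dropping, then lift.

```bash
python3 -m inch '[[[0,0,0,0,0,0,1],[0,0,0,0,0,0,1],[0,0,0,0,0,0,1],[0,0,0,0,0,0,1],[0,0,0,0,0,0,1],[0,0,0,0,0,0,1],[0,0,0,0,0,0,1],[0,0,0,0,0,0,1]]]'
python3 - <<'E'
from h import *
im=manip.read_camera("scene")[:,:,::-1]
cv2.imwrite("pics/scene4.png",cv2.resize(im[95:215,225:365],None,fx=5,fy=5,interpolation=cv2.INTER_CUBIC))
E
```

```text
clock: 5.82
tool_pos: [0.4997, -0.2547, 0.1463]
tool_rot: [[-0.003, 0.071, -0.997], [0.0, -0.997, -0.071], [-1.0, -0.0, 0.003]]
ft_force: [-5.1, -0.7, 5.8]
grip_width: 0.002
```

View pics/scene4.png

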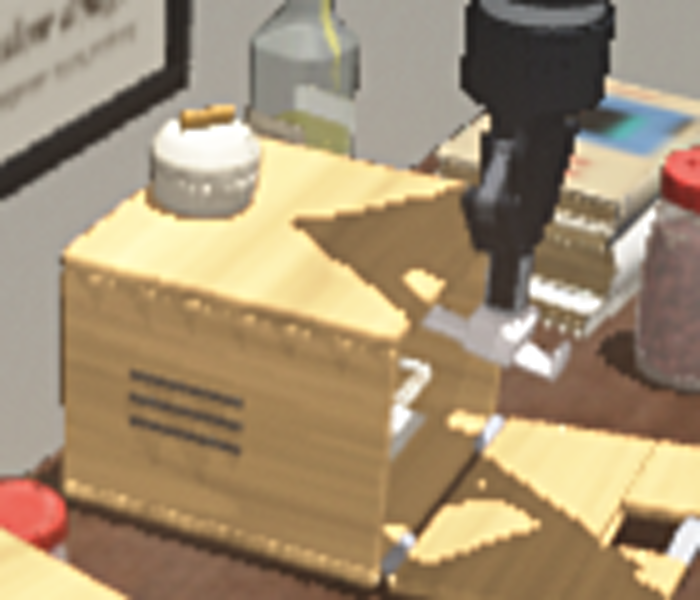

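The door lies nearly level on the counter (crop 400–700, 420–600), and the timer is still in place. I'll lift straight up now.

```bash
python3 -m inch '[[[0,0,0,0,0,0.3,1],[0,0,0,0,0,0.4,1],[0,0,0,0,0,0.6,1],[0,0,0,0,0,0.9,1],[0,0,0,0,0,0.9,1],[0,0,0,0,0,0.9,1],[0,0,0,-0.6,-0.4,0.5,1],[0,0,0,-0.8,-0.8,0,1],[0,0,0,-0.8,-0.8,0,1],[0,0,0,0,0,0,1]]]'
python3 -m inch '[[[0,0,0,-0.8,-0.8,0,1],[0,0,0,-0.8,-0.8,0,1],[0,0,0,0,0,0,1],[0,0,0,0,0,0,1]]]'
python3 - <<'E'
from h import *
im=manip.read_camera("scene")[:,:,::-1]
cv2.imwrite("pics/scene5.png",cv2.resize(im[95:215,225:365],None,fx=5,fy=5,interpolation=cv2.INTER_CUBIC))
cv2.imwrite("pics/scene5f.png",im)
cal=manip.calibration("wrist")
im=manip.read_camera("wrist")[:,:,::-1]; cv2.imwrite("pics/wrist5.png",im)
for c in("scene","wrist"): print(c,[(np.round(d["at"],3).tolist(),round(d["score"],2)) for q in("timer_box_pad","timer_box_door","dough_timer","top_jar") for d in manip.boxes_of(q,c)[:2]])
E
```

```text
clock: 7.12
tool_pos: [0.4443, -0.3059, 0.2589]
tool_rot: [[-0.001, 0.068, -0.998], [-0.0, -0.998, -0.068], [-1.0, 0.0, 0.001]]
ft_force: [0.6, -0.2, -0.2]
grip_width: 0.0
clock: 7.62
tool_pos: [0.4066, -0.3442, 0.2588]
tool_rot: [[0.001, 0.071, -0.998], [0.001, -0.998, -0.071], [-1.0, -0.001, -0.001]]
ft_force: [-0.0, -0.2, -0.8]
grip_width: 0.002
scene [([0.5, -0.248, 0.152], 0.55), ([0.442, -0.239, 0.029], 0.74), ([0.678, -0.228, 0.204], 0.79), ([0.443, -0.239, 0.03], 0.67), ([0.636, 0.17, 0.236], 0.64)]
wrist [([0.501, -0.26, 0.16], 0.75), ([0.449, -0.273, 0.028], 0.59)]
```

View pics/scene5.png

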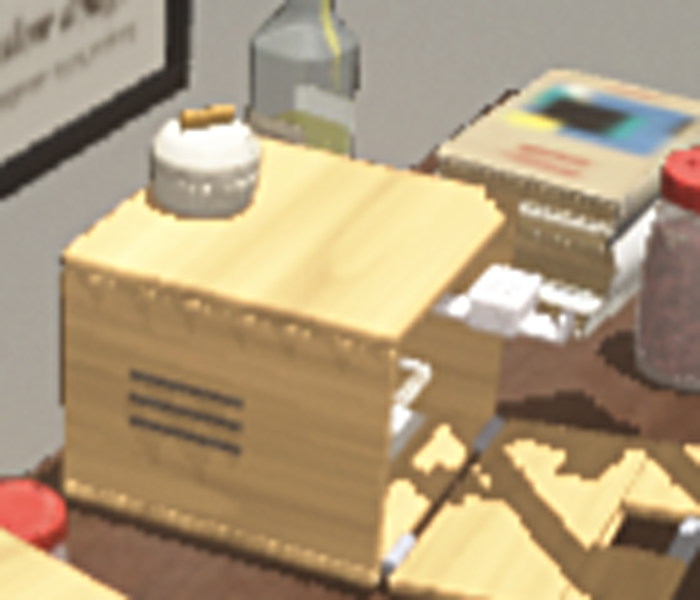

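View pics/wrist5.png

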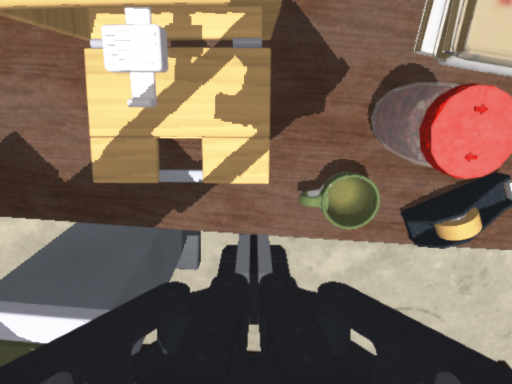

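View pics/scene5f.png

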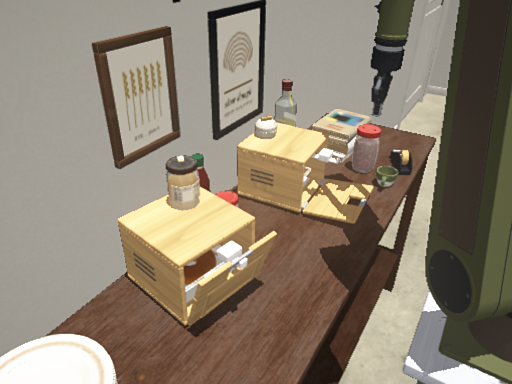

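The target door is flat open, and its pad is back at its original height (network z 0.152, the same as before). The other box is still latched with its jar in place, and the arm is clear.

```bash
python3 -c "
from bench import manip
print(manip.hand_in())"
```

```text
the job is handed in; nothing more can be done
None
```

The timer box is open and the job is handed in. With the fingers shut, I pressed its white pad down about 17 mm, waited while the door dropped, then lifted off and backed away. The clock read about 8 s of the 26 s allowed.

What the last checks showed:
- **Timer box door:** it lies nearly level in both the scene and wrist pictures. I did not read its joint angle directly.
- **Hook:** the pad is back at its starting height, with the network giving z = 0.152 before and after.
- **Timer and jar:** the timer's reading moved about 1 mm and the jar's about 3 mm, which is within the networks' error.
- **Other box:** its door is still caught on its hook.
- **Robot:** the arm is clear, with the wrist force under 1 N.

**Side force:** during the press there was a force of about 5 N towards the door, along with the 6 N upward push from the hook. I put it down to light rubbing of the fingers on the pad or the board's edge. It was gone after the lift.

**Position readings:** the network's pad positions differed by up to about 10 mm between views, so I aimed using the board's front edge in the wrist picture.

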